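# Lock the bayonet lid of the vacuum chamber and shut its vent

## Task

Close up the vacuum chamber for pumping: set its lid gently (no dropping) onto the soft seal with the four tabs down through the gaps in the collar, and turn it clockwise by its bar handle until the ramps have pulled it down tight and it is home against its stops. Then swing the vent valve's lever clockwise until it is fully shut. Leave everything else on the bench where it stands, and the handle and lever released.

Things in the scene. Friction and masses are not known exactly. Their poses are not given: they have to be found in the camera images.
- chamber: The round steel vacuum chamber, fixed to the bench (its place and yaw vary). Origin: centre of its underside, on the bench. Pot 152 mm across with a collar round its mouth: 168 mm outside, 146 mm inside, top 80 mm above the bench. The vent valve is on its -x side, the gauge on its +x side.
- collar_top (a point): On the chamber's axis, level with the collar's top; axes as the chamber's. Four lugs stand in from the collar to 58.5 mm from the axis, 64 to 78 mm above the bench, each 40 degrees long, centred 45, 135, 225 and 315 degrees from the chamber's x. The four gaps between them, 50 degrees wide, are centred on the chamber's +x, +y, -x, -y.
- chamber_mouth (a point): On the chamber's axis, 62 mm above the bench, level with the top of the free seal; axes as the chamber's. The lugs' undersides are ramps that fall clockwise (from above) to an end stop. A lid let down in the gaps and turned clockwise meets the ramps after about 25 degrees and the stops at 47.5; the last part takes 6 to 17 N near the bar's end, and friction then holds it.
- gauge_mid (a point): Dial gauge on the chamber's pump port (fixed to it): the port and gauge reach out to 150 mm from the chamber's axis on its +x side, and up to 112 mm above the bench. This point is the gauge's centre; axes as the chamber's.
- seal (a joint): How far the black rubber seal ring (94 to 114 mm across, inside the collar) is pressed down, in m: 0 free, about 0.002 under the resting lid, about 0.005 when the lid is locked home, 0.013 its limit. It yields like a spring of 2.5 N per mm.
- lid_handle (a point): The lid, 0.5 kg, loose, lying right way up on the bench. Point: middle of its steel bar handle, 46 mm above the lid's underside; x along the bar, z up. Bar 210 mm long, 14 wide, 16 high, 26 mm of free space under it, on two 14 mm posts 41 mm either side of the middle. Put on, the bar runs along the chamber's x or y; locked it lies midway between, 103 mm above the bench.
- lid_base (a point): Centre of the lid's underside, 46 mm under lid_handle, same axes. Aluminium disc 112 mm across, 12 mm thick; four tabs, 26 mm wide and reaching 67.5 mm from the axis, stand out at its +x, -x, +y, -y, so any of the four quarter-turns fits. On the seal it is about 60 mm above the bench, locked about 57 mm.
- bar_end (a point): A point on the lid's bar handle 95 mm from its middle, 10 mm short of the end on the lid's +x side, at mid-height of the bar (the bar is the same at both ends); axes as lid_handle's.
- vent_lever (a joint): Vent valve lever on the chamber's front, rad: 0 pointing straight away from the chamber (open), 1.57 fully shut at its stop, square to the pipe (pointing to the chamber's +y). It turns clockwise seen from above to shut, with light friction (about 0.12 N m), and stays where left.
- valve_stem (a point): On the vertical axis of the vent lever, 115 mm from the chamber's axis to its -x side, 78 mm above the bench (mid-height of the lever's grip); axes as the chamber's.
- lever_mid (a point): A point on the lever's grey grip, 45 mm from the stem axis, 78 mm above the bench. The grip is 13 mm wide, 18 mm high and runs from 10 to 70 mm from the stem axis; its own -x points to the tip. The valve body beneath it reaches 45 mm above the bench.
- wash_bottle_mid (a point): Bystander, loose: white plastic wash bottle with red cap, 68 mm across, 178 mm tall with a short spout; beside the chamber. Point at mid-height (87.5 mm).
- beaker_mid (a point): Bystander, loose: glass beaker 68 mm across, 95 mm tall, on the other side of the chamber. Point at mid-height (47.5 mm).
- vial_mid (a point): Bystander, loose: small glass vial with black cap, 27 mm across, 62 mm tall, close by the lid. Point at mid-height (31 mm).
- petri_dish: Bystander, loose: glass dish 90 mm across, 16 mm high, on the white wipe in front. Origin: underside.
- tip_box: Bystander, loose: pipette-tip box 85 x 125 x 68 mm at the back. Origin: underside.
- amber_bottle: Bystander, loose: amber bottle 72 mm across, 135 mm tall, at the back. Origin: underside.
- multimeter: Bystander, loose: black multimeter 150 x 75 x 36 mm lying at the side. Origin: underside.
- jar_mid (a point): Bystander, loose: glass sample jar with white cap, 60 mm across, 105 mm tall, near the lid. Point at mid-height (52.5 mm).
There are look-alikes about, which are no part of the job. Leave any red look-alike of the part that bears lid_handle alone.

How it is judged:
On the way, in this order (a step that is already met when the one before it is completed fails the run):
1. the lid sits level on the seal, tabs down in the gaps (z of lid_base in the frame of chamber_mouth below 0.0005 m and horizontal distance between lid_base and chamber_mouth below 0.007 m and angle between lid_base's own z axis and vertical below 0.05 rad), for 0.2 s.
2. the lid is turned home and the ramps hold the seal compressed (value of joint seal above 0.0039 m and angle between the x axis of lid_base and the x axis of chamber_mouth, either way round between 0.65 and 0.92 rad), for 0.3 s.
3. the vent valve is shut (value of joint vent_lever above 1.45 rad), for 0.2 s.
At the end, for the whole second after the job is handed in: The lid is in the collar, centred within 7 mm and level within 2 degrees, turned home so that its bar lies within 7 degrees of midway between the chamber's x and y axes and the ramps hold the seal pressed down by more than 3.9 mm with nobody pushing; the vent lever is within 7 degrees of fully shut (all of step 2 and value of joint seal below 0.0075 m and horizontal distance between lid_base and chamber_mouth below 0.007 m and angle between lid_base's own z axis and vertical below 0.04 rad and value of joint vent_lever above 1.45 rad); the robot touches nothing.
It fails at once if the lid is dropped: it comes down into the collar faster than 0.4 m/s (linear speed of lid above 0.4 m/s and z of lid_base in the frame of chamber_mouth below 0.02 m and horizontal distance between lid_base and chamber_mouth below 0.03 m).
It fails at once if the seal is crushed by more than 11 mm (lid dropped or rammed on) (value of joint seal above 0.011 m).
It fails at once if a bystander is pushed more than 25 mm or knocked over (distance of any of wash_bottle_mid, beaker_mid, vial_mid, petri_dish, tip_box, amber_bottle, multimeter, jar_mid from where it was at the start of the episode above 0.025 m or angle between any of wash_bottle_mid, beaker_mid, vial_mid, jar_mid's own z axis and vertical above 0.5 rad).
It also fails if it takes over 72 s, if anything falls off the work surface, if the arm or the gripper's body presses on something with over 40 N, if the wrist force passes 120 N, or if a joint passes its speed limit or range.

## Robot

A 6-joint arm with a two-finger parallel gripper is mounted at the origin on the work surface. World frame = base frame: x ahead of the robot, y to its left, z up, the work surface at z = 0. Lengths are in m, angles in rad, forces in N, time in s.
With the tool pointing down it reaches from about 0.225 to 0.875 m from the base axis. Payload 3.4 kg.
Tool frame: the origin (TCP) lies midway between the tips of the shut fingers; the grasp point (between the pads) lies 19 mm behind it; z points along the fingers, y is the line along which they close (so a half turn about z gives the same grasp; the last joint's range is limited). The gripper opens to 85 mm and grips with 20 to 120 N. Pads are 22 mm wide; open, the fingers measure 114 mm over their backs; the gripper's body (76 mm by 85 mm) begins 54 mm behind the grasp point. The pads swing forward as they close: fully open they stand 13 mm farther back than shut.
Start: joints at [1.098, 0.276, 1.505, -0, 1.361, -0.121], TCP at [0.198, 0.54, 0.231] pointing down, gripper open.
Joint ranges: [-2.89, 2.89], [-0.75, 2.08], [0.22, 2.7], [-1.18, 4.32], [0.11, 2.71], [-2.7, 2.7]. Speed limits (rad/s): [2.57, 2.57, 3.14, 3.14, 3.14, 3.14].

## Interface

Orientations are given as a unit quaternion [w, x, y, z].
In Python, from rig import * gives the robot as it stands.
- The arm moves only by the tool apply_moves, never from a script. Its argument "steps" is one flat list of numbers, 4 for each row, row after row: the shift along the world's x, y, z in cm, then the turn about the world's z in degrees. A call has 1 to 8 rows; each row is the pose to reach, as a shift and turn from the pose commanded when the call began; what a row does not reach only later rows make up. A row lasts 1/12 s, in which the tool goes at most 41.7 mm and 7.16 degrees, less where a joint would pass 70% of its speed; a pose out of reach is approached as far as the arm can. A call with a gripper value outside its range is refused whole. "jaw" is the closure in counts, from 0 (fully open) to 255 (shut), set as the call begins (left out, the last holds). The fingers move at their own pace and stop on an object; "newtons" is the grip in N (left out, the last holds). Time passes only in rows, so rows that repeat a pose let the fingers close. It gives the time, the measured TCP pose, the force, the opening and the grip force at its end, in the units of the state.
- get_state(): the state, without advancing time (a new reading comes with each control period).
- get_image(name): name is "scene" or "top"; returns the picture (400x640x3 uint8, red, green, blue); there is no depth.
- calibration(name): a dict with "fx", "fy", "cx", "cy" (pixels), "xyz" and "rotation" of the camera in the world. Camera axes: x right, y up, looking along -z (the intrinsics and any distortion apply to the point x, -y, -z); pixel columns grow to the right and rows downward; lengths in m; the calibration is good to about 2 mm. A picture is of the moment at which its call begins. calibration takes no time and is no camera call.
- sign_off(): hands the job in; it is judged then, once.
The state is a dict: "clock": time; "qpos": joint angles; "qd": joint speeds; "effort": joint torques, N m; "position": TCP position; "ee_rot": TCP orientation; "contact_force": force on the tool from outside, world axes, zero at the start; "moment": the same for the moment, N m; "width": finger opening in m; "gripper_force": force on a finger pad.
Only numpy, scipy, OpenCV 4.12 (cv2) and the standard library are available. Lean on these libraries where they do the work, as an engineer would, in place of code of your own. Each camera call takes 0.05 s, during which the arm holds its last target. There are 200 camera calls.

## Working session

There is one attempt and no reset: what is moved stays moved. The work goes in short steps, Python scripts to look and compute and a tool call to move; the robot and the scene stay as the last step left them, time stands still between calls to the robot, and variables do not carry over. Pictures are saved under pics/ and viewed, at most 10 in all, crops included, and the job is handed in when it is done.

Besides the shell and the picture viewer there is one more tool, called by a JSON object that holds its "op" and its "data". apply_moves: Moves the arm, as the interface text tells. Its arguments: {"type":"object","properties":{"steps":{"type":"array","items":{"type":"number"}},"jaw":{"type":"number"},"newtons":{"type":"number"}},"required":["steps"]}

```bash
mkdir -p pics; ls; python3 - <<'E'
from rig import *
import cv2
for n in("scene","top"):
    cv2.imwrite(f"pics/{n}0.png",get_image(n)[:,:,::-1]); print(calibration(n))
print(get_state())
E
```

```text
pics
{'fx': 447.9179067994415, 'fy': 447.9179067994415, 'cx': 320.78060778478033, 'cy': 211.70767607560194, 'xyz': array([1.43968607, 0.54761749, 0.88487222]), 'rotation': array([0.43961832, 0.21851419, 0.38720156, 0.78042439])}
{'fx': 365.7640297441502, 'fy': 365.7640297441502, 'cx': 320.30432223804485, 'cy': 191.94158900482523, 'xyz': array([0.30349405, 0.00974984, 1.1954543 ]), 'rotation': array([ 0.71013533,  0.08050975, -0.0767918 , -0.69521868])}
{'clock': 0.1, 'qpos': array([ 1.09799210e+00,  2.76513928e-01,  1.50600181e+00, -7.15513311e-06,
        1.36069158e+00, -1.21002467e-01]), 'qd': array([-8.14679634e-04, -3.07349508e-03, -2.72720842e-03, -6.80208463e-04,
        1.20190042e-03,  6.44252470e-05]), 'effort': array([ 2.06370118e-03, -4.17696726e+01, -2.46405834e+01, -1.94347290e-04,
        5.81243687e-03, -7.02581332e-06]), 'position': array([0.1979338 , 0.53936134, 0.23053825]), 'ee_rot': array([-2.32848429e-04,  1.74994395e-01,  9.84569099e-01, -7.73033086e-04]), 'contact_force': array([ 0.25594901,  0.34878659, -0.9308897 ]), 'moment': array([ 0.04915389, -0.01518273, -0.01426408]), 'gripper_force': 0.0, 'width': 0.0852921834832684}
```

View pics/top0.png

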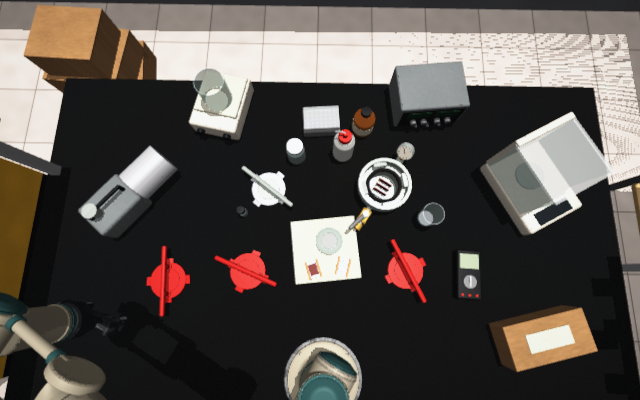

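View pics/scene0.png

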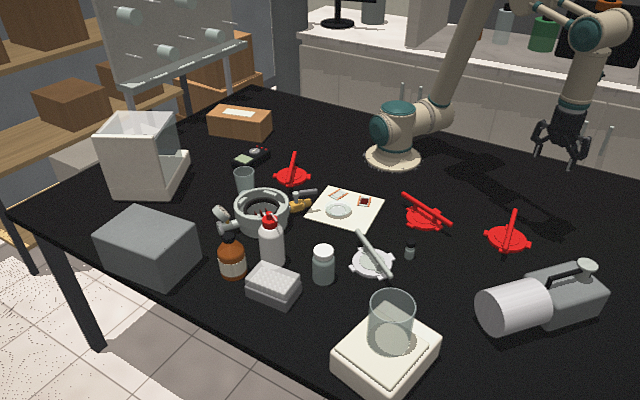

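The top view shows the silver lid at about (268,188), its bar running from (243,168) to (291,205). The chamber is at (384,185), its gauge at (405,150) and its vent lever at about (360,220). The wash bottle is at (344,145), the jar at (295,150) and the vial at (242,211). The scene view agrees: lid (372,262), chamber (262,212).

```bash
cat > h.py <<'E'
from rig import *
import numpy as np, cv2
from scipy.spatial.transform import Rotation as R
def ray(n,u,v):
    c=calibration(n); q=c["rotation"]; M=R.from_quat([q[1],q[2],q[3],q[0]])
    return c["xyz"], M.apply([(u-c["cx"])/c["fx"],-(v-c["cy"])/c["fy"],-1])
def onz(n,u,v,z):
    o,d=ray(n,u,v); return (o+d*(z-o[2])/d[2])
def proj(n,p):
    c=calibration(n); q=c["rotation"]; M=R.from_quat([q[1],q[2],q[3],q[0]])
    x=M.inv().apply(np.array(p)-c["xyz"]); return np.array([c["cx"]-c["fx"]*x[0]/x[2], c["cy"]+c["fy"]*x[1]/x[2]])
def crop(n,x0,y0,w,h,k,f):
    im=get_image(n); cv2.imwrite(f,cv2.resize(im[y0:y0+h,x0:x0+w,::-1],None,fx=k,fy=k,interpolation=cv2.INTER_CUBIC)); return im
E
python3 - <<'E'
from h import *
a=get_image("top")
c1=cv2.resize(a[120:250,230:430,::-1],None,fx=4,fy=4,interpolation=cv2.INTER_CUBIC)
cv2.imwrite("pics/topcrop.png",c1)
b=get_image("scene")
cv2.imwrite("pics/scenecrop.png",cv2.resize(b[160:290,205:405,::-1],None,fx=4,fy=4,interpolation=cv2.INTER_CUBIC))
for u,v in((384,185),(268,188),(243,168),(291,205)): print(onz("top",u,v,.05))
E
```

```text
[ 0.59030456 -0.18613494  0.05      ]
[0.57256928 0.18732825 0.05      ]
[0.63785946 0.27245129 0.05      ]
[0.51847327 0.11107114 0.05      ]
```

View pics/topcrop.png

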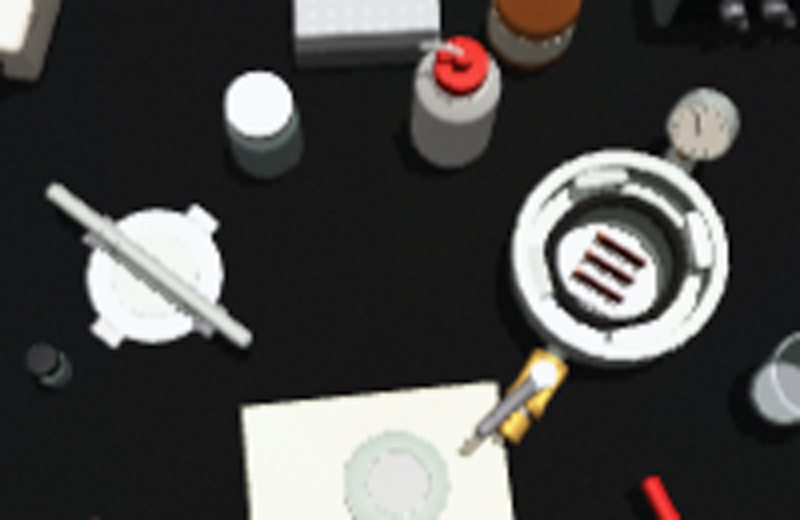

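View pics/scenecrop.png

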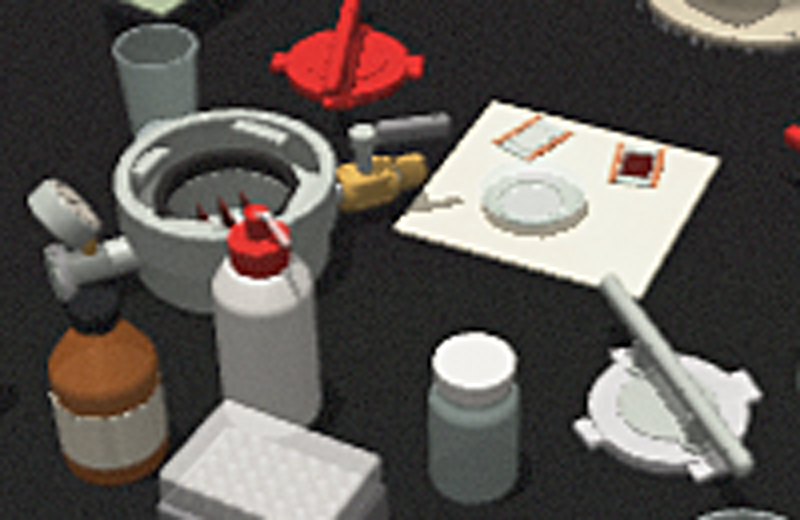

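The crops show the collar's outer ring centred at crop (620,255), the stem cap at (545,372), the lever tip at (465,452) and the gauge at (702,124). The lid's bar ends are at (52,190) and (246,342), with its tabs around the disc at (155,275). Next I measure these with masks.

```bash
python3 - <<'E'
from h import *
a=get_image("top"); b=get_image("scene")
g=cv2.cvtColor(a,cv2.COLOR_RGB2GRAY); hsv=cv2.cvtColor(a,cv2.COLOR_RGB2HSV)
def o(u,v,n=(230,120),k=4): return n[0]+(u+.5)/k-.5, n[1]+(v+.5)/k-.5
# collar
for th in(110,150,190):
    m=((g>th)&(hsv[...,1]<60)).astype(np.uint8); w=np.zeros_like(m); cv2.circle(w,(384,184),31,1,-1); m&=w
    m=cv2.morphologyEx(m,cv2.MORPH_OPEN,np.ones((3,3),np.uint8))
    c=max(cv2.findContours(m,cv2.RETR_EXTERNAL,cv2.CHAIN_APPROX_NONE)[0],key=cv2.contourArea)
    pts=np.array([onz("top",*p[0],.08)[:2] for p in c]); (e,r)=cv2.minEnclosingCircle(pts.astype(np.float32))
    A=np.c_[2*pts,np.ones(len(pts))]; s=np.linalg.lstsq(A,(pts**2).sum(1),rcond=None)[0]
    print(th,"collar",e,r,"ls",s[:2],np.sqrt(s[2]+s[:2]@s[:2]))
C=s[:2]
for nm,uv,zs in(("stem",(545,372),(.09,.1)),("tip",(465,452),(.078,.087)),("gauge",(702,124),(.09,.11))):
    for z in zs:
        p=onz("top",*o(*uv),z)[:2]; d=p-C; print(nm,z,p,np.linalg.norm(d),np.degrees(np.arctan2(*d[::-1])))
p=onz("top",*o(545,372),.095)[:2];q=onz("top",*o(465,452),.087)[:2];print("lever dir",np.degrees(np.arctan2(*(q-p)[::-1])))
# lid mask
for th in(100,140):
    m=(g>th).astype(np.uint8); m[:, :238]=0;m[:,296:]=0;m[:160]=0;m[212:]=0
    n,l,st,ce=cv2.connectedComponentsWithStats(m); i=1+st[1:,4].argmax(); print("lid comp",st[i],ce[i])
for nm,u in(("bar ends A",(52,188)),("B",(247,343))): print(nm,onz("top",*o(*u),.05))
for u in((203,217),(106,332),(92,240),(205,328)): print("tab",onz("top",*o(*u),.01))
for u in((203,217),(106,332)): pass
# scene bar ends
os=lambda u,v:o(u,v,(205,160))
for nm,u in(("A",(740,465)),("B",(610,281))): print("scene bar",nm,onz("scene",*os(*u),.05))
# triangulate bar ends
def tri(u1,u2):
    A,bb=[],[]
    for n,u in(("top",u1),("scene",u2)):
        oo,d=ray(n,*u); d/=np.linalg.norm(d); P=np.eye(3)-np.outer(d,d); A.append(P);bb.append(P@oo)
    return np.linalg.lstsq(np.vstack(A),np.hstack(bb),rcond=None)[0]
print("tri",tri(o(52,188),os(740,462)),tri(o(247,343),os(610,281)),"stem",tri(o(545,372),os(362,130)),"tip",tri(o(465,452),os(445,123)))
for nm,u,z in(("jar",(259,102),.105),("wash",(455,100),.14),("vial",(42,358),.062),("beaker",(790,370),.09)): print(nm,onz("top",*o(*u),z))
E
```

```text
110 collar (0.5915191769599915, -0.1840481013059616) 0.08764012902975082 ls [ 0.58969996 -0.18296187] 0.08382985698493202
150 collar (0.5900521278381348, -0.18384681642055511) 0.08514205366373062 ls [ 0.58950041 -0.18320305] 0.0829360480543581
190 collar (0.5898127555847168, -0.1842147409915924) 0.08441299945116043 ls [ 0.58979406 -0.18371245] 0.08227878512822571
stem 0.09 [ 0.49206907 -0.12242276] 0.1153542337885697 147.9055040657561
stem 0.1 [ 0.49036321 -0.12122712] 0.1174347049868527 147.85351319017605
tip 0.078 [ 0.43095015 -0.06242264] 0.1998564649908966 142.63541965767033
tip 0.087 [ 0.42992362 -0.06184136] 0.2010251774723597 142.68130565823824
gauge 0.09 [ 0.69426147 -0.24829134] 0.12281641965424787 -31.723220981576883
gauge 0.11 [ 0.68719166 -0.24362283] 0.1143483578814675 -31.596148994612268
lever dir 135.618371826561
lid comp [ 242  166   51   41 1122] [267.85561497 188.01782531]
lid comp [ 242  166   51   41 1017] [267.87708948 187.91838741]
bar ends A [0.6425004  0.27399508 0.05      ]
B [0.51728409 0.10982888 0.05      ]
tab [0.63160396 0.15451097 0.01      ]
tab [0.53153513 0.23012206 0.01      ]
tab [0.60970965 0.24659146 0.01      ]
tab [0.53661478 0.14851372 0.01      ]
scene bar A [0.64151908 0.2736452  0.05      ]
scene bar B [0.51874105 0.11490254 0.05      ]
tri [0.64167513 0.27339625 0.05274199] [0.51689474 0.11184009 0.04756124] stem [ 0.49225412 -0.12161182  0.08399196] tip [ 0.43504031 -0.0695125   0.07405913]
jar [0.70004007 0.10310807 0.105     ]
wash [ 0.69198217 -0.04916706  0.14      ]
vial [0.49966664 0.26955012 0.062     ]
beaker [ 0.49756185 -0.3096345   0.09      ]
```

Estimates: the chamber is at (0.590, -0.1835) with its x axis at -32°. The lid is at (0.580, 0.192) with its bar at 52.7°. The lever starts about 12° off open. The ring radius (83 mm) and bar length (207 mm) match the given sizes. I move above the lid first.

{"op": "apply_moves", "data": {"steps": [19,-17.3,0,-53,19,-17.3,0,-53,19,-17.3,0,-53,19,-17.3,0,-53,19,-17.3,0,-53,19,-17.3,0,-53,19,-17.3,0,-53,19,-17.3,0,-53], "jaw": 0, "newtons": 80}}

```text
clock: 0.97
position: [0.3907, 0.3644, 0.2313]
ee_rot: [0.001, 0.6, 0.8, -0.0]
contact_force: [-0.2, 0.0, 0.9]
width: 0.0857
gripper_force: 0.0
```

{"op": "apply_moves", "data": {"steps": [19.2,-17.4,0,-54.1,19.2,-17.4,0,-54.1,19.2,-17.4,0,-54.1,19.2,-17.4,0,-54.1,19.2,-17.4,0,-54.1,19.2,-17.4,0,-54.1,19.2,-17.4,0,-54.1,19.2,-17.4,0,-54.1]}}

```text
clock: 1.63
position: [0.583, 0.1897, 0.2306]
ee_rot: [0.001, 0.898, 0.44, 0.0]
contact_force: [-0.4, -1.0, 0.2]
width: 0.0856
gripper_force: 0.0
```

{"op": "apply_moves", "data": {"steps": [0,0,-6,0,0,0,-10,0,0,0,-10,0,0,0,-10,0]}}

```text
clock: 1.97
position: [0.5765, 0.1918, 0.1262]
ee_rot: [-0.001, 0.896, 0.444, -0.005]
contact_force: [-1.2, 0.2, -1.3]
width: 0.0853
gripper_force: 0.0
```

{"op": "apply_moves", "data": {"steps": [0,0,-4,0,0,0,-8,0,0,0,-10.2,0,0,0,-10.2,0,0,0,-10.2,0]}}

```text
clock: 2.38
position: [0.5807, 0.193, 0.0298]
ee_rot: [0.0, 0.896, 0.444, 0.0]
contact_force: [0.4, 0.4, 1.8]
width: 0.0852
gripper_force: 0.0
```

{"op": "apply_moves", "data": {"steps": [0,0,0,0,0,0,0,0,0,0,0,0,0,0,0,0,0,0,0,0,0,0,0,0,0,0,0,0,0,0,0,0], "jaw": 255, "newtons": 80}}

```text
clock: 3.05
position: [0.5804, 0.193, 0.0303]
ee_rot: [0.0, 0.896, 0.444, 0.001]
contact_force: [0.2, 0.3, 6.5]
width: 0.0122
gripper_force: 80.8
```

{"op": "apply_moves", "data": {"steps": [0,0,2,0,0,0,5,0,0,0,9,0,0,0,13,0,0,0,17,0,0,0,19,0,0,0,19,0,0,0,19,0]}}

```text
clock: 3.72
position: [0.5797, 0.1927, 0.2186]
ee_rot: [-0.0, 0.896, 0.444, -0.0]
contact_force: [-0.7, 0.4, -6.5]
width: 0.0126
gripper_force: 79.3
```

```bash
python3 - <<'E'
from h import *
s=get_state(); print(s["position"],s["ee_rot"],s["contact_force"],s["width"],s["gripper_force"])
a=get_image("top");b=get_image("scene")
p=s["position"]+[0,0,.019]; u=proj("top",p).astype(int); v=proj("scene",p).astype(int); print(u,v)
def c(im,u,w=50,k=5): y,x=max(u[1]-w,0),max(u[0]-w,0); print(x,y); return cv2.resize(im[y:y+100,x:x+80,::-1],None,fx=k,fy=k,interpolation=cv2.INTER_CUBIC)
cv2.imwrite("pics/lift.png",np.hstack([c(a,u),c(b,v)]))
E
```

```text
[0.57971507 0.19268176 0.21862846] [-4.14705241e-08  8.95942814e-01  4.44169342e-01 -2.62868547e-04] [-0.68188352  0.41280047 -6.51939305] 0.012633590763469931 79.33257222175598
[256 169] [377 195]
206 119
327 145
```

View pics/lift.png

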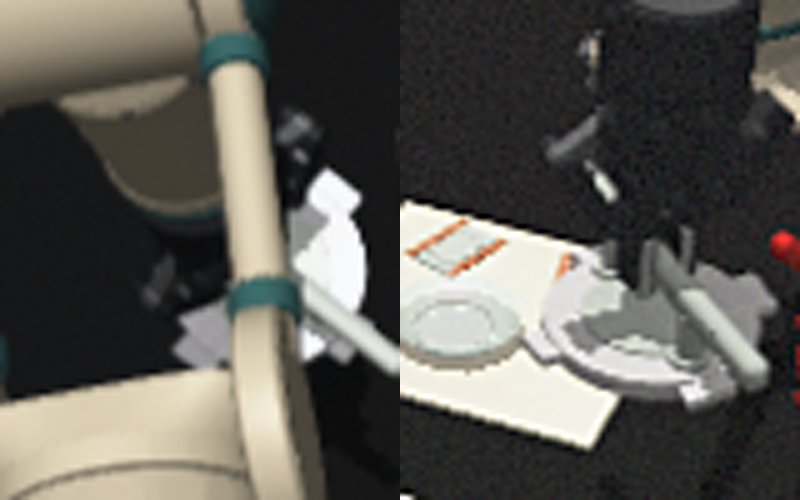

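The lid hangs level in the grip, with its bar end at about (755,362) in the right half of the picture and its tabs at (545,345), (712,390) and (762,300). I check the slip along the bar by projecting the expected points.

```bash
python3 - <<'E'
from h import *
b=get_image("scene"); a=get_image("top"); s=get_state(); P=s["position"]
t=np.radians(52.74); e=np.array([np.cos(t),np.sin(t),0]); f=np.array([-e[1],e[0],0])
zb=P[2]-.030
C=np.array([P[0],P[1],0])
for off in(-.01,0,.01):
    cc=C+off*e
    print(off,"barend scene/top",proj("scene",cc+.105*e+[0,0,zb+.046]),proj("top",cc+.105*e+[0,0,zb+.046]),proj("top",cc-.105*e+[0,0,zb+.046]))
for nm,d in(("+x",e),("-x",-e),("+y",f),("-y",-f)): print(nm,proj("scene",C+.0675*d+[0,0,zb+.006]),proj("top",C+.0675*d+[0,0,zb+.012]))
sc=lambda u,v:(327+(u-399.5)/5-.5,145+(v+.5)/5-.5); print([sc(*q) for q in((755,362),(545,345),(712,390),(762,300))])
g=cv2.cvtColor(a,cv2.COLOR_RGB2GRAY).astype(int)
for v in range(176,204,2): print(v,g[v,264:304:2])
E
```

```text
-0.01 barend scene/top [395.63419787 218.86886805] [230.85313049 150.06790715] [289.16924144 196.07847966]
0 barend scene/top [397.72757913 221.31803028] [228.16020598 147.94322846] [286.31361771 193.82543362]
0.01 barend scene/top [399.85068898 223.80197362] [225.47467949 145.8243867 ] [283.46607198 191.57876101]
+x [388.49648908 225.237413  ] [240.93468304 159.71657376]
-x [364.40055879 195.82227326] [277.15438904 188.32458827]
+y [398.9851915  204.20795136] [243.17089922 192.10788952]
-y [352.0618102  215.77403704] [274.24077727 156.07496073]
[(397.6, 217.0), (355.6, 213.6), (389.0, 222.6), (399.0, 204.6)]
176 [ 59 134 201 243 241 249 249 242  22  22  22  22  23  22  23  22  23  23
  22  24]
178 [ 63 124 221 196 235 249 249 236  22  23  22  22  22  21  21  22  23  21
  22  23]
180 [ 53  89 209 226 213 234 249  96  22  23  23  22  23  23  22  23  22  23
  23  22]
182 [103  71 102 195 226 213 209  72  22  23  23  22  23  22  23  22  23  22
  23  22]
184 [111 130 126  88 173 224 219 194  61  23  23  23  23  23  23  23  23  24
  22  22]
186 [109 179 221 140 127 152 218 224 200  53  23  22  23  23  23  21  23  23
  22  22]
188 [ 86 185 249 247 144 162 136 208 227 208 128  23  22  23  23  22  23  22
  22  23]
190 [ 72 164 236  99  97 166 129  79 188 227 218 143  22  23  23  22  22  24
  22  22]
192 [ 71  74  41  12  12  95  24  14  49 164 222 188  26  22  23  23  22  23
  23  23]
194 [ 70  67  13  11  13  11  13  13  23  35 120  86  22  23  22  21  21  22
  22  22]
196 [70 70 19 12 14 14 12 13 23 22 23 22 23 24 24 22 23 23 24 23]
198 [71 70 34 13 14 14 14 15 21 23 24 23 22 23 22 24 23 23 22 23]
200 [70 70 56 13 13 12 13 19 24 23 22 23 22 23 21 23 22 23 22 22]
202 [63 70 64 12 12 15 12 18 22 23 23 23 24 23 23 23 23 23 23 23]
```

```bash
cat >> h.py <<'E'
def ringfit(n,im,c0,z,r0,r1,sgn=-1,mind=20):
    g=cv2.GaussianBlur(cv2.cvtColor(im,cv2.COLOR_RGB2GRAY),(3,3),0).astype(np.float32); pts=[];A=[]
    rs=np.arange(r0,r1,.0005)
    for t in np.arange(0,360,4):
        d=np.array([np.cos(np.radians(t)),np.sin(np.radians(t))])
        uv=np.array([proj(n,[*(np.array(c0)+r*d),z]) for r in rs]).astype(np.float32)
        v=cv2.remap(g,uv[None,:,0],uv[None,:,1],cv2.INTER_LINEAR)[0]; gr=sgn*np.gradient(v); i=gr.argmax()
        if gr[i]*1>mind/10 and 1<i<len(rs)-2: pts.append(np.array(c0)+rs[i]*d);A.append(t)
    pts=np.array(pts);A=np.array(A);k=np.ones(len(pts),bool)
    for _ in range(6):
        M=np.c_[2*pts,np.ones(len(pts))]; s=np.linalg.lstsq(M[k],(pts[k]**2).sum(1),rcond=None)[0]
        r=np.sqrt(s[2]+s[:2]@s[:2]); res=np.linalg.norm(pts-s[:2],axis=1)-r; k=abs(res)<max(.0015,1.5*np.median(abs(res[k])))
    return s[:2],r,k.sum(),np.std(res[k]),A[k]
E
python3 - <<'E'
from h import *
for n in("top","scene"):
    im=get_image(n); print(n,ringfit(n,im,(.59,-.184),.08,.074,.094))
    print(" in",ringfit(n,im,(.59,-.184),.08,.064,.078))
E
```

```text
Traceback (most recent call last):
  File "h.py", line 19, in ringfit
    uv=np.array([proj(n,[*(np.array(c0)+r*d),z]) for r in rs]).astype(np.float32)
                 ~~~~^^^^^^^^^^^^^^^^^^^^^^^^^^^
  File "h.py", line 10, in proj
    c=calibration(n); q=c["rotation"]; M=R.from_quat([q[1],q[2],q[3],q[0]])
ValueError: time passes only in moves, steps and waits
```

```bash
sed -i 's/^def ray/_c={}\ndef calib(n):\n    if n not in _c: _c[n]=calibration(n)\n    return _c[n]\ndef ray/; s/c=calibration(n)/c=calib(n)/' h.py; python3 - <<'E'
from h import *
for n in("top","scene"):
    im=get_image(n); print(n,ringfit(n,im,(.59,-.184),.08,.074,.094))
    print(" in",ringfit(n,im,(.59,-.184),.08,.064,.078,1))
E
sed -n 1,14p h.py
```

```text
top (array([ 0.58974548, -0.18326215]), np.float64(0.08458885354448889), np.int64(84), np.float64(0.0006111955071283124), array([  4,   8,  12,  16,  20,  24,  28,  32,  36,  40,  44,  48,  52,
        56,  60,  64,  68,  72,  76,  80,  84,  88,  96, 100, 104, 108,
       112, 116, 120, 124, 128, 132, 136, 140, 144, 148, 156, 160, 164,
       168, 176, 180, 184, 188, 192, 196, 200, 204, 208, 212, 216, 220,
       224, 228, 232, 236, 244, 248, 252, 256, 260, 264, 268, 272, 276,
       280, 284, 288, 296, 300, 304, 308, 312, 316, 320, 324, 328, 332,
       336, 340, 344, 348, 352, 356]))
 in (array([ 0.59441905, -0.18653115]), np.float64(0.07054149683659462), np.int64(29), np.float64(0.0007520658869527002), array([  4,   8,  12,  20,  36,  40,  48, 116, 128, 132, 140, 144, 148,
       152, 156, 164, 168, 244, 248, 252, 256, 260, 272, 284, 288, 292,
       296, 300, 356]))
scene (array([ 0.58625474, -0.18268512]), np.float64(0.08417957683567306), np.int64(58), np.float64(0.000690490607973116), array([  0,   4,  16,  20,  24,  32,  68,  76,  80,  84,  88,  92,  96,
       100, 104, 108, 
[... 391 characters left out ...]
 128, 132, 136, 140, 144, 148, 152,
       156, 160, 164, 172, 184, 188, 208, 228, 236, 244, 248, 252, 260,
       268, 272, 276, 280, 284, 292, 300, 304, 308, 312, 316, 320, 324,
       328, 332, 336, 340, 352, 356]))
from rig import *
import numpy as np, cv2
from scipy.spatial.transform import Rotation as R
_c={}
def calib(n):
    if n not in _c: _c[n]=calibration(n)
    return _c[n]
def ray(n,u,v):
    c=calib(n); q=c["rotation"]; M=R.from_quat([q[1],q[2],q[3],q[0]])
    return c["xyz"], M.apply([(u-c["cx"])/c["fx"],-(v-c["cy"])/c["fy"],-1])
def onz(n,u,v,z):
    o,d=ray(n,u,v); return (o+d*(z-o[2])/d[2])
def proj(n,p):
    c=calib(n); q=c["rotation"]; M=R.from_quat([q[1],q[2],q[3],q[0]])
```

{"op": "apply_moves", "data": {"steps": [-1,-1.5,0,0,-2,-4,0,0,-3,-7,0,1,-3,-10,0,2,-3,-13,0,3,-3,-16,0,4,-3,-19,0,5,-3,-22,0,5.3]}}

```text
clock: 4.73
position: [0.5497, -0.0285, 0.2189]
ee_rot: [-0.0, 0.874, 0.485, -0.0]
contact_force: [0.7, -1.0, -6.0]
width: 0.0124
gripper_force: 79.3
```

{"op": "apply_moves", "data": {"steps": [0,-3,0,0,0.8,-6,0,0,1.8,-9,0,0,2.8,-12,0,0,3.5,-14.5,0,0,3.8,-15.6,0,0,3.8,-15.6,0,0,3.8,-15.6,0,0]}}

```text
clock: 5.4
position: [0.5877, -0.1831, 0.2184]
ee_rot: [-0.001, 0.875, 0.485, -0.0]
contact_force: [-0.4, 0.8, -4.9]
width: 0.0125
gripper_force: 79.3
```

{"op": "apply_moves", "data": {"steps": [0,0,-2,0,0,0,-4,0,0,0,-6,0,0,0,-7.5,0,0,0,-8.2,0,0,0,-8.2,0,0,0,-8.2,0,0,0,-8.2,0]}}

```text
clock: 6.07
position: [0.5891, -0.183, 0.1387]
ee_rot: [0.001, 0.874, 0.485, 0.001]
contact_force: [0.1, 0.5, -5.1]
width: 0.0124
gripper_force: 79.2
```

```bash
python3 - <<'E'
from h import *
s=get_state(); print(s["position"],s["ee_rot"],s["contact_force"],s["width"],s["gripper_force"])
a=get_image("top");b=get_image("scene")
c=lambda im,x,y:cv2.resize(im[y:y+100,x:x+80,::-1],None,fx=5,fy=5,interpolation=cv2.INTER_CUBIC)
cv2.imwrite("pics/above.png",np.hstack([c(a,345,135),c(b,222,140)]))
P=s["position"]; t=np.radians(58); e=np.array([np.cos(t),np.sin(t),0]); f=np.array([-e[1],e[0],0]); C=np.array([P[0],P[1],P[2]-.030])
for nm,d in(("+x",e),("-x",-e),("+y",f),("-y",-f)): 
  print(nm,(proj("scene",C+.0675*d+[0,0,.006])-[222,140])*5+[400,0],(proj("top",C+.0675*d+[0,0,.012])-[345,135])*5)
  print(" bar",(proj("scene",C+.105*d+[0,0,.046])-[222,140])*5+[400,0],(proj("top",C+.105*d+[0,0,.054])-[345,135])*5)
E
```

```text
[ 0.58905609 -0.18301966  0.13870237] [9.85829082e-04 8.74293513e-01 4.85395907e-01 8.33798840e-04] [ 0.0698721   0.45239186 -5.11008757] 0.012391776075201073 79.18900966644287
+x [627.58556376 325.75550759] [114.52105662 165.47542124]
 bar [647.13077216 303.57643965] [ 69.2836853  111.92071413]
-x [548.14620367 210.9571532 ] [305.60959003 283.35923555]
 bar [521.68846076 127.68608431] [378.25640005 301.89791368]
+y [690.32044808 237.92553818] [151.45148457 315.08758953]
 bar [743.87159916 167.70918974] [127.96025513 353.61371711]
-y [478.76887294 295.73902883] [265.96588071 134.87172616]
 bar [408.2894627  256.15180275] [312.50495572  63.13325904]
```

View pics/above.png

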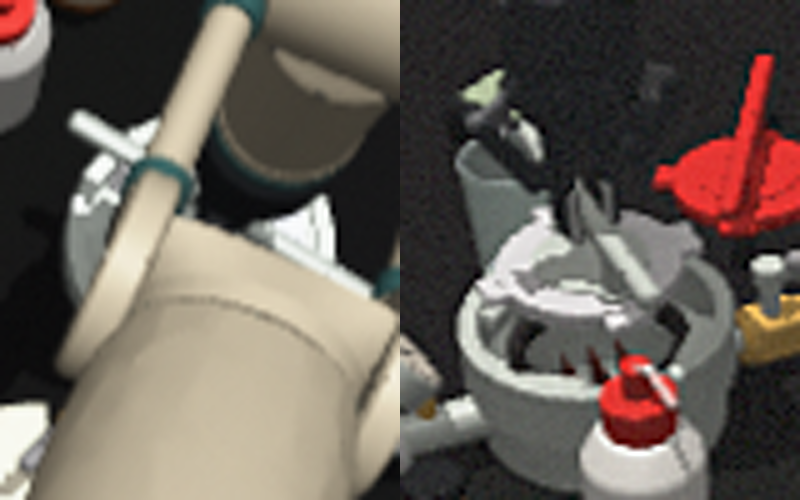

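The right half shows the lid hovering above the mouth, tabs at about (482,287), (617,320) and (695,240), bar end at (647,290). The left half is mostly hidden by the arm. I compare the lid centre with the collar centre in the same scene camera, so its bias cancels.

```bash
python3 - <<'E'
from h import *
P=get_state()["position"]; im=get_image("scene"); zb=P[2]-.03; print(P,zb)
for z in(zb+.012,zb): print(z,ringfit("scene",im,P[:2],z,.048,.064,-1,15))
sc=lambda u,v,z:onz("scene",222+(u-399.5)/5-.5,140+(v+.5)/5-.5,z)[:2]
a=sc(482,287,zb+.006);b=sc(695,240,zb+.006);c=sc(647,290,zb+.05)
t=np.radians(58); e=np.array([np.cos(t),np.sin(t)])
print(a,b,(a+b)/2,np.linalg.norm(a-b),np.degrees(np.arctan2(*(b-a)[::-1])),"barend->mid",c-.105*e)
# lid silhouette: bright mask, tabs
g=cv2.cvtColor(im,cv2.COLOR_RGB2GRAY)
E
```

```text
[ 0.58904591 -0.18331009  0.13881202] 0.1088120235719765
0.1208120235719765 (array([ 0.58767326, -0.18285694]), np.float64(0.05587856939414428), np.int64(48), np.float64(0.0006894431153638545), array([  0,   4,   8,  12,  16,  20,  24,  28,  32,  36,  40,  44,  72,
        76,  84,  92,  96, 100, 104, 112, 116, 160, 168, 172, 176, 180,
       184, 188, 192, 196, 256, 260, 264, 268, 272, 276, 280, 284, 288,
       292, 296, 300, 304, 340, 344, 348, 352, 356]))
0.1088120235719765 (array([ 0.59026244, -0.18678619]), np.float64(0.05861314227793093), np.int64(18), np.float64(0.0005316185396506281), array([ 52,  64,  72,  88, 128, 132, 136, 140, 144, 264, 268, 280, 284,
       292, 300, 304, 308, 316]))
[ 0.63749772 -0.22511422] [ 0.53115783 -0.14570234] [ 0.58432778 -0.18540828] 0.13271931872983642 143.24857538034541 barend->mid [ 0.58208995 -0.1892568 ]
```

{"op": "apply_moves", "data": {"steps": [-0.1,0,-0.4,0,-0.1,0,-0.8,0,-0.1,0,-1.2,0,-0.1,0,-1.6,0,-0.1,0,-2,0,-0.1,0,-2.2,0,-0.1,0,-2.2,0,-0.1,0,-2.2,0]}}

```text
clock: 6.88
position: [0.5871, -0.1832, 0.1151]
ee_rot: [-0.0, 0.874, 0.485, -0.0]
contact_force: [0.4, -0.5, -6.1]
width: 0.0128
gripper_force: 79.3
```

```bash
python3 - <<'E'
from h import *
s=get_state();P=s["position"]; im=get_image("scene"); zb=P[2]-.03; print(P,zb,s["contact_force"],s["moment"],s["qd"])
print(ringfit("scene",im,P[:2],zb+.012,.048,.064,-1,15)[:4])
print(ringfit("scene",im,(.587,-.183),.08,.074,.094)[:4])
im=get_image("top"); print(ringfit("top",im,(.59,-.183),.08,.074,.094)[:4])
print(ringfit("top",im,P[:2],zb+.012,.048,.064,-1,15))
E
```

```text
[ 0.5871204  -0.18317507  0.11506472] 0.08506472488225963 [ 0.36609709 -0.50486957 -6.1079236 ] [-0.01102829 -0.00128589  0.01729056] [-0.00010828 -0.00690923 -0.00729491  0.00050213 -0.00050079 -0.00040356]
(array([ 0.58420279, -0.18415631]), np.float64(0.057835232873310535), np.int64(33), np.float64(0.0007730749297728311))
(array([ 0.58698513, -0.18308151]), np.float64(0.08376771201488296), np.int64(54), np.float64(0.0006573475496869359))
(array([ 0.58986524, -0.18306386]), np.float64(0.0846505506474935), np.int64(30), np.float64(0.0007071994202514076))
(array([ 0.58622525, -0.18276226]), np.float64(0.052005666024227), np.int64(18), np.float64(0.0006539023723944892), array([ 36,  40,  44,  48,  52,  56,  60,  64,  76,  80,  84,  88, 216,
       220, 320, 328, 332, 336]))
```

{"op": "apply_moves", "data": {"steps": [0.1,0,-0.2,0,0.1,0,-0.4,0,0.1,0,-0.6,0,0.1,0,-0.8,0,0.1,0,-1,0,0.1,0,-1,0]}}

```text
clock: 7.48
position: [0.5878, -0.183, 0.1047]
ee_rot: [-0.0, 0.874, 0.485, -0.0]
contact_force: [0.5, -0.1, -5.9]
width: 0.0124
gripper_force: 79.3
```

{"op": "apply_moves", "data": {"steps": [0,0,-0.2,0,0,0,-0.4,0,0,0,-0.6,0,0,0,-0.8,0,0,0,-1,0,0,0,-1.1,0,0,0,-1.1,0]}}

```text
clock: 8.07
position: [0.588, -0.1831, 0.094]
ee_rot: [-0.0, 0.874, 0.485, -0.0]
contact_force: [-0.3, 0.0, -5.9]
width: 0.0124
gripper_force: 79.3
```

{"op": "apply_moves", "data": {"steps": [0,0,-0.1,0,0,0,-0.2,0,0,0,-0.3,0,0,0,-0.4,0,0,0,-0.4,0,0,0,-0.4,0]}}

```text
clock: 8.57
position: [0.5884, -0.1833, 0.0908]
ee_rot: [0.0, 0.874, 0.485, 0.0]
contact_force: [0.0, 0.1, -1.1]
width: 0.0122
gripper_force: 79.8
```

{"op": "apply_moves", "data": {"steps": [0,0,-0.05,0,0,0,-0.05,0,0,0,-0.05,-2,0,0,-0.05,-5,0,0,-0.05,-8,0,0,-0.05,-11,0,0,-0.05,-14,0,0,-0.05,-14]}}

```text
clock: 9.23
position: [0.5887, -0.1834, 0.0903]
ee_rot: [0.001, 0.927, 0.375, 0.001]
contact_force: [0.2, 0.2, -1.4]
width: 0.0126
gripper_force: 80.0
```

{"op": "apply_moves", "data": {"steps": [0,0,0,-3,0,0,0,-6,0,0,0,-9,0,0,0,-11,0,0,0,-11,0,0,0,-11]}}

```text
clock: 9.73
position: [0.5887, -0.1833, 0.0901]
ee_rot: [0.0, 0.958, 0.285, 0.001]
contact_force: [1.4, 0.6, -1.3]
width: 0.0125
gripper_force: 79.9
```

{"op": "apply_moves", "data": {"steps": [0,0,0,0,0,0,0,0,0,0,0,0,0,0,0,0,0,0,2,0,0,0,5,0,0,0,5,0,0,0,5,0], "jaw": 0}}

```text
clock: 10.4
position: [0.5895, -0.1838, 0.142]
ee_rot: [0.002, 0.959, 0.284, 0.002]
contact_force: [0.1, -0.5, -0.3]
width: 0.0853
gripper_force: 0.0
```

{"op": "apply_moves", "data": {"steps": [-2,-1.2,0,0,-5,-3.2,0,0,-7.4,-4.8,0,0,-7.4,-4.8,0,0,-7.4,-4.8,0,0,-7.4,-4.8,0,0,-7.4,-4.8,0,0,-7.4,-4.8,0,0], "jaw": 130, "newtons": 30}}

```text
clock: 11.07
position: [0.515, -0.2307, 0.1395]
ee_rot: [-0.0, 0.959, 0.285, 0.0]
contact_force: [-0.1, -1.1, 0.3]
width: 0.042
gripper_force: 0.0
```

```bash
python3 - <<'E'
from h import *
s=get_state(); print(s["position"],s["width"],s["contact_force"])
a=get_image("top");b=get_image("scene")
c=lambda im,x,y:cv2.resize(im[y:y+100,x:x+80,::-1],None,fx=5,fy=5,interpolation=cv2.INTER_CUBIC)
cv2.imwrite("pics/end.png",np.hstack([c(a,345,135),c(b,222,140)]))
P=s["position"]; t=np.radians(33.1); e=np.array([np.cos(t),np.sin(t),0]); C=np.array([.5887,-.1833,.06])
for d in(e,-e): print("bar",(proj("scene",C+.105*d+[0,0,.046])-[222,140])*5+[400,0],(proj("top",C+.105*d+[0,0,.054])-[345,135])*5)
E
```

```text
[ 0.51495514 -0.23065563  0.13952192] 0.04204401299023556 [-0.09881941 -1.11824787  0.29035621]
bar [573.60604202 384.42113475] [112.87554282  88.39983316]
bar [600.01729802 183.44971434] [306.37117155 371.30102974]
```

View pics/end.png

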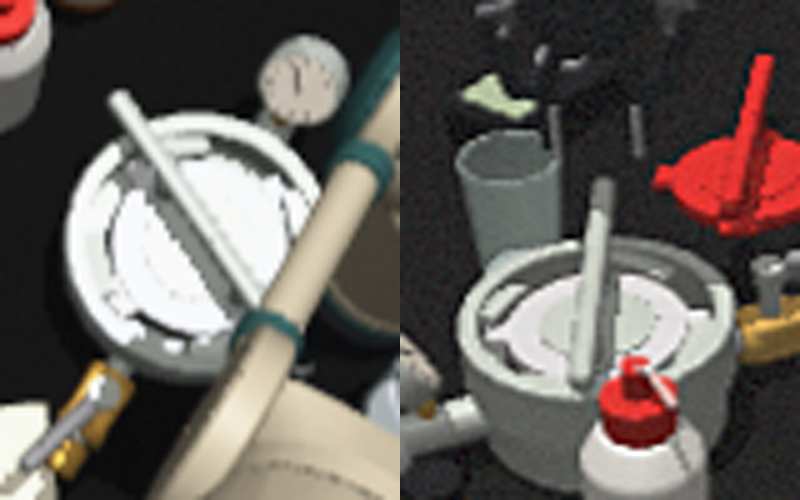

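The lid sits level in the collar. Its bar ends are at (118,95) in the left half and (603,183) and (580,383) in the right half, within about 1-2 px of prediction. The fingers are above the near end. I lower and grip the bar end.

{"op": "apply_moves", "data": {"steps": [0,0,-2,0,0,0,-3.5,0,0,0,-4.8,0,0,0,-4.8,0,0,0,-4.8,0]}}

```text
clock: 11.58
position: [0.5141, -0.2307, 0.0913]
ee_rot: [-0.001, 0.959, 0.285, -0.001]
contact_force: [0.1, 0.1, 0.4]
width: 0.0423
gripper_force: 0.0
```

{"op": "apply_moves", "data": {"steps": [0,0,0,0,0,0,0,0,0,0,0,0,0,0,0,0,0,0,0,0], "jaw": 255, "newtons": 40}}

```text
clock: 12.0
position: [0.5149, -0.2315, 0.0926]
ee_rot: [0.001, 0.959, 0.284, 0.001]
contact_force: [0.2, 0.6, 0.5]
width: 0.0129
gripper_force: 43.8
```

{"op": "apply_moves", "data": {"steps": [-0.2,0.33,-0.03,-2.5,-0.39,0.67,-0.06,-5,-0.56,1.01,-0.1,-7.5,-0.72,1.36,-0.13,-10,-0.72,1.36,-0.13,-10,-0.72,1.36,-0.13,-10]}}

```text
clock: 12.5
position: [0.5072, -0.2176, 0.0913]
ee_rot: [0.0, 0.98, 0.2, 0.0]
contact_force: [-0.9, 1.2, 3.7]
width: 0.0131
gripper_force: 44.3
```

{"op": "apply_moves", "data": {"steps": [-0.14,0.36,0,-2.5,-0.26,0.73,-0.03,-5,-0.37,1.1,-0.06,-7.5,-0.47,1.47,-0.1,-10,-0.47,1.47,-0.1,-10,-0.47,1.47,-0.1,-10]}}

```text
clock: 13.0
position: [0.5028, -0.2032, 0.0903]
ee_rot: [0.0, 0.993, 0.114, 0.001]
contact_force: [-0.3, 1.1, 5.8]
width: 0.0132
gripper_force: 44.4
```

{"op": "apply_moves", "data": {"steps": [-0.04,0.19,-0.02,-1.2,-0.08,0.38,-0.03,-2.5,-0.11,0.57,-0.04,-3.7,-0.11,0.57,-0.04,-3.7]}}

```text
clock: 13.33
position: [0.5025, -0.1989, 0.0901]
ee_rot: [0.002, 0.997, 0.083, 0.001]
contact_force: [1.0, -3.6, 4.5]
width: 0.0131
gripper_force: 45.3
```

```bash
python3 - <<'E'
from h import *
s=get_state(); print(s["position"],s["ee_rot"],s["width"],s["contact_force"],s["moment"],s["effort"])
E
```

```text
[ 0.50248597 -0.19894358  0.09006627] [0.00211098 0.99656352 0.08279596 0.00123616] 0.013134886371227898 [ 1.03835224 -3.60318117  4.53286905] [-0.55320272 -0.13736844  0.64019419] [  1.21537887 -38.19413424 -16.63308263   1.14754535   0.87000707
   0.79074724]
```

{"op": "apply_moves", "data": {"steps": [-0.02,0.16,0,-1,-0.04,0.31,0,-2,-0.04,0.31,0,-2,-0.04,0.31,0,-2]}}

```text
clock: 13.67
position: [0.5026, -0.1986, 0.0902]
ee_rot: [0.005, 0.998, 0.067, 0.002]
contact_force: [0.7, -11.5, 3.2]
width: 0.0132
gripper_force: 54.5
```

```bash
python3 - <<'E'
from h import *
s=get_state(); print(s["position"],s["ee_rot"],s["width"],s["contact_force"],s["moment"])
E
```

```text
[ 0.50261904 -0.19862895  0.09016818] [0.00469804 0.99774744 0.06690075 0.00150635] 0.013163500907514631 [  0.71235112 -11.47453962   3.15899572] [-1.59803262 -0.18037216  1.20237817]
```

{"op": "apply_moves", "data": {"steps": [0.02,-0.15,0,1,0.03,-0.25,0,1.6,0.03,-0.25,0,1.6]}}

```text
clock: 13.92
position: [0.5026, -0.1988, 0.0901]
ee_rot: [0.002, 0.997, 0.079, 0.001]
contact_force: [0.9, -5.1, 5.4]
width: 0.0132
gripper_force: 46.3
```

{"op": "apply_moves", "data": {"steps": [0,0,0,0,0,0,0,0,0,0,0,0,0,0,2,0,0,0,5,0,0,0,8,0,0,0,8,0,0,0,8,0], "jaw": 130}}

```text
clock: 14.58
position: [0.5016, -0.1965, 0.1703]
ee_rot: [0.0, 0.997, 0.078, 0.001]
contact_force: [0.3, 0.6, -0.3]
width: 0.042
gripper_force: 0.0
```

{"op": "apply_moves", "data": {"steps": [-3,2,2,0,-6,4,2,0,-9,6,2,0,-12,8,2,0,-15,10,2,0,-18,12,2,0,-18,14,2,0,-18,14,2,0]}}

```text
clock: 15.25
position: [0.3171, -0.0529, 0.1874]
ee_rot: [-0.002, 0.997, 0.079, -0.002]
contact_force: [1.0, -1.1, 0.9]
width: 0.042
gripper_force: 0.0
```

```bash
python3 - <<'E'
from h import *
s=get_state(); print(s["position"],s["ee_rot"],s["width"],s["contact_force"])
a=get_image("top");b=get_image("scene")
c=lambda im,x,y:cv2.resize(im[y:y+100,x:x+80,::-1],None,fx=5,fy=5,interpolation=cv2.INTER_CUBIC)
cv2.imwrite("pics/locked.png",np.hstack([c(a,345,140),c(b,222,140)]))
C=np.array([.5885,-.1833,.057])
for al in(8,10,12):
  t=np.radians(al); e=np.array([np.cos(t),np.sin(t),0])
  for d in(e,-e): print(al,(proj("scene",C+.105*d+[0,0,.046])-[222,140])*5+[400,0],(proj("top",C+.105*d+[0,0,.054])-[345,140])*5)
E
```

```text
[ 0.31709328 -0.05290848  0.18740874] [-0.00210359  0.99690299  0.07858849 -0.00196404] 0.04199629771303404 [ 0.98585455 -1.12342616  0.85405136]
8 [497.32018748 379.27726575] [180.56834604  42.21061231]
8 [669.38492329 194.45899431] [234.65696724 372.36620726]
10 [502.93303955 380.76733934] [174.78005287  42.96870857]
10 [664.25102478 193.27335471] [240.68317779 371.54639887]
12 [508.66553871 382.13159916] [169.02914544  43.91907872]
12 [659.03717125 192.19116457] [246.66631693 370.51822684]
```

View pics/locked.png

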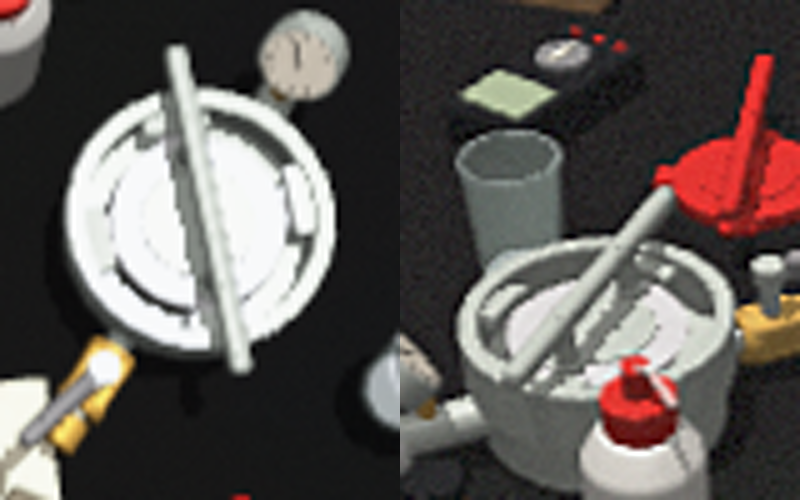

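The bar now lies at about 10°, with ends at (177,47) and (241,370), which is home and 42° from the chamber's x. The lever is untouched: stem at (103,365), tip at (28,440). Next I turn the tool and grip the lever.

{"op": "apply_moves", "data": {"steps": [0,0,0,57,0,0,0,57,0,0,0,57,0,0,0,57,0,0,0,57,0,0,0,57,0,0,0,57,0,0,0,57], "jaw": 165, "newtons": 20}}

```text
clock: 16.02
position: [0.3216, -0.0574, 0.1884]
ee_rot: [-0.001, 0.837, 0.546, -0.001]
contact_force: [-0.9, -0.1, -0.1]
width: 0.0304
gripper_force: 0.0
```

{"op": "apply_moves", "data": {"steps": [0,0,0,57,0,0,0,57,0,0,0,57,0,0,0,57,0,0,0,57,0,0,0,57,0,0,0,57,0,0,0,57]}}

```text
clock: 16.68
position: [0.3216, -0.0574, 0.1884]
ee_rot: [-0.001, 0.475, 0.88, -0.0]
contact_force: [-0.2, 0.5, 1.0]
width: 0.0302
gripper_force: 0.0
```

{"op": "apply_moves", "data": {"steps": [4,-1,0,7,7,-2,0,13,10,-2.5,-2,13,13,-3.1,-4,13,13.5,-3.1,-6,13,13.5,-3.1,-6,13,13.5,-3.1,-6,13,13.5,-3.1,-6,13]}}

```text
clock: 17.35
position: [0.4555, -0.0878, 0.1291]
ee_rot: [-0.001, 0.375, 0.927, -0.0]
contact_force: [0.4, 0.6, 0.1]
width: 0.0301
gripper_force: 0.0
```

```bash
python3 - <<'E'
from h import *
s=get_state(); P=s["position"];print(P,s["ee_rot"],s["width"],s["contact_force"])
a=get_image("top");b=get_image("scene")
c=lambda im,x,y:cv2.resize(im[y:y+100,x:x+80,::-1],None,fx=5,fy=5,interpolation=cv2.INTER_CUBIC)
cv2.imwrite("pics/lev.png",np.hstack([c(a,320,170),c(b,270,130)]))
for z in(.078,P[2]): print((proj("scene",[P[0],P[1],z])-[270,130])*5+[400,0],(proj("top",[P[0],P[1],z])-[320,170])*5)
E
```

```text
[ 0.45551314 -0.08783733  0.12906516] [-7.50808913e-04  3.75234746e-01  9.26929511e-01 -6.19603747e-05] 0.030092392530550998 [0.36581393 0.62760343 0.07464141]
[599.83699634 305.42342767] [171.03224972 274.00519662]
[598.68723022 237.58469903] [178.65025586 262.38377206]
```

View pics/lev.png

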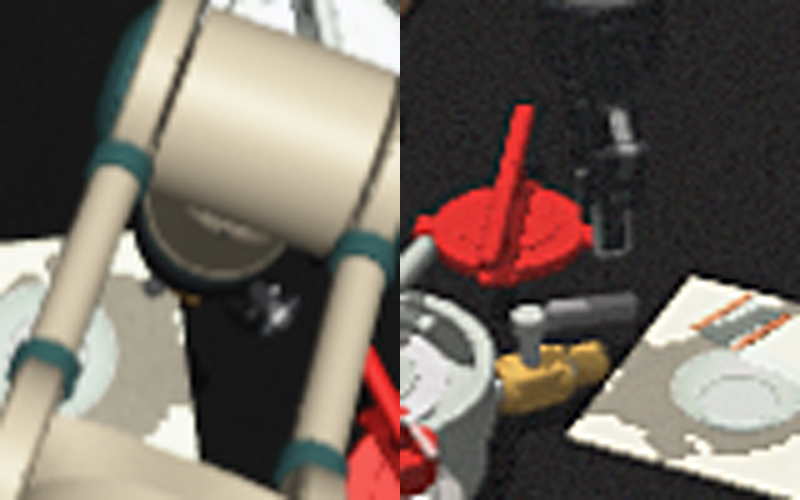

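The scene half shows the fingers above the lever grip, which runs from (545,315) to (635,300). The projected grasp point (600,305) falls on the grip. I lower, close, and swing it.

{"op": "apply_moves", "data": {"steps": [0,0,-2,0,0,0,-4,0,0,0,-5.5,0,0,0,-6.9,0,0,0,-6.9,0,0,0,-6.9,0]}}

```text
clock: 17.95
position: [0.4558, -0.0876, 0.0609]
ee_rot: [0.0, 0.375, 0.927, 0.0]
contact_force: [1.0, -0.6, 0.5]
width: 0.0298
gripper_force: 0.0
```

{"op": "apply_moves", "data": {"steps": [0,0,0,0,0,0,0,0,0,0,0,0,0,0,0,0,0,0,0,0], "jaw": 255, "newtons": 20}}

```text
clock: 18.37
position: [0.4568, -0.0878, 0.0616]
ee_rot: [0.001, 0.375, 0.927, 0.0]
contact_force: [-1.4, 0.8, 8.5]
width: 0.0124
gripper_force: 24.9
```

```bash
python3 - <<'E'
from h import *
s=get_state(); P=s["position"];print(P,s["ee_rot"],s["width"],s["contact_force"],s["moment"])
S=np.array([.4915,-.1222]); d=P[:2]-S; r=np.hypot(*d); a=np.degrees(np.arctan2(d[1],d[0])); print(r,a)
for th in range(0,90,10): print(th,np.round((S+r*np.array([np.cos(np.radians(a-th)),np.sin(np.radians(a-th))])-P[:2])*100,2))
E
```

```text
[ 0.45682641 -0.08782117  0.06155544] [1.22664681e-03 3.75171578e-01 9.26954565e-01 1.29635724e-04] 0.01243681198272005 [-1.41469956  0.76321292  8.4627055 ] [ 0.02588545  0.18047886 -0.16935841]
0.04882787780237993 135.24456746533806
0 [0. 0.]
10 [0.65 0.55]
20 [1.38 0.98]
30 [2.18 1.27]
40 [3.02 1.42]
50 [3.87 1.43]
60 [4.71 1.28]
70 [5.51 1.  ]
80 [6.25 0.57]
```

{"op": "apply_moves", "data": {"steps": [0.32,0.29,0.1,-5,0.65,0.55,0.1,-10,1,0.78,0.1,-15,1.38,0.98,0.1,-20,1.77,1.14,0.1,-25,2.18,1.27,0.1,-30,2.6,1.36,0.1,-35,3.02,1.42,0.1,-40]}}

```text
clock: 19.03
position: [0.4867, -0.0735, 0.0617]
ee_rot: [0.001, 0.671, 0.742, 0.0]
contact_force: [-0.9, -0.1, 0.7]
width: 0.0124
gripper_force: 23.6
```

Tracking well (lever at about 96°). I continue in relative terms toward 58°.

{"op": "apply_moves", "data": {"steps": [0.42,0.02,0,-5,0.85,0.01,0,-10,1.27,-0.05,0,-15,1.69,-0.14,0,-20,2.1,-0.26,0,-25,2.49,-0.42,0,-30,2.7,-0.52,0,-33,2.7,-0.52,0,-33]}}

```text
clock: 19.7
position: [0.514, -0.0788, 0.0617]
ee_rot: [0.0, 0.853, 0.522, 0.0]
contact_force: [-0.0, 0.5, 2.5]
width: 0.0126
gripper_force: 24.0
```

{"op": "apply_moves", "data": {"steps": [0.17,-0.1,0,-2,0.34,-0.2,0,-4,0.5,-0.3,0,-6,0.5,-0.3,0,-6]}}

```text
clock: 20.03
position: [0.5174, -0.0809, 0.0616]
ee_rot: [-0.001, 0.879, 0.478, -0.0]
contact_force: [-1.3, 4.0, 4.2]
width: 0.0127
gripper_force: 25.5
```

```bash
python3 - <<'E'
from h import *
s=get_state(); P=s["position"];print(P,s["ee_rot"],s["width"],s["contact_force"],s["moment"])
q=s["ee_rot"]; print("lever ang",2*np.degrees(np.arctan2(q[2],q[1])))
E
```

```text
[ 0.51742871 -0.08086792  0.06161521] [-7.66179069e-04  8.78589488e-01  4.77576980e-01 -3.90518975e-04] 0.012677507346830937 [-1.32640655  4.02800921  4.19450382] [0.39757318 0.38115301 0.3963454 ]
lever ang 57.05456299715921
```

{"op": "apply_moves", "data": {"steps": [0.1,-0.06,0,-1.5,0.2,-0.13,0,-3,0.2,-0.13,0,-3,0.2,-0.13,0,-3]}}

```text
clock: 20.37
position: [0.5174, -0.081, 0.0616]
ee_rot: [-0.002, 0.89, 0.456, -0.002]
contact_force: [-4.1, 5.2, 7.7]
width: 0.0127
gripper_force: 48.3
```

```bash
python3 - <<'E'
from h import *
s=get_state(); P=s["position"];print(P,s["width"],s["contact_force"],s["moment"])
q=s["ee_rot"]; print("lever ang",2*np.degrees(np.arctan2(q[2],q[1])))
E
```

```text
[ 0.51742616 -0.08101916  0.06156553] 0.012663275550634769 [-4.09555716  5.16309378  7.69303043] [0.86269611 0.74590728 1.15046087]
lever ang 54.25848502668244
```

The lever is on its stop: the position holds while the force and moment rise. I ease off, release and retreat.

{"op": "apply_moves", "data": {"steps": [-0.15,0.1,0,2,-0.3,0.2,0,4,-0.3,0.2,0,4,-0.3,0.2,0,4]}}

```text
clock: 20.7
position: [0.5171, -0.0807, 0.0616]
ee_rot: [0.0, 0.875, 0.484, 0.0]
contact_force: [-1.8, 2.2, 3.8]
width: 0.0127
gripper_force: 24.2
```

{"op": "apply_moves", "data": {"steps": [0,0,0,0,0,0,0,0,0,0,0,0,0,0,2,0,0,0,5,0,0,0,9,0,0,0,13,0,0,0,13,0], "jaw": 175}}

```text
clock: 21.37
position: [0.5223, -0.0825, 0.1988]
ee_rot: [0.006, 0.875, 0.484, 0.005]
contact_force: [1.0, -0.6, 0.4]
width: 0.0267
gripper_force: 0.0
```

{"op": "apply_moves", "data": {"steps": [-4,3,0,0,-8,6,0,0,-12,9,0,0,-16,12,0,0,-20,15,0,0,-22,18,0,0,-22,18,0,0,-22,18,0,0]}}

```text
clock: 22.03
position: [0.2914, 0.1021, 0.1904]
ee_rot: [-0.002, 0.874, 0.487, -0.001]
contact_force: [0.5, -0.1, 0.3]
width: 0.0269
gripper_force: 0.0
```

```bash
python3 - <<'E'
from h import *
s=get_state(); print(s["position"],s["width"],s["contact_force"],s["clock"])
a=get_image("top");b=get_image("scene")
c=lambda im,x,y:cv2.resize(im[y:y+100,x:x+80,::-1],None,fx=5,fy=5,interpolation=cv2.INTER_CUBIC)
cv2.imwrite("pics/final.png",np.hstack([c(a,340,140),c(b,240,140)]))
E
```

```text
[0.29142083 0.10207622 0.19040595] 0.026887809230432647 [ 0.45334286 -0.13862422  0.31909868] 22.0333
```

View pics/final.png

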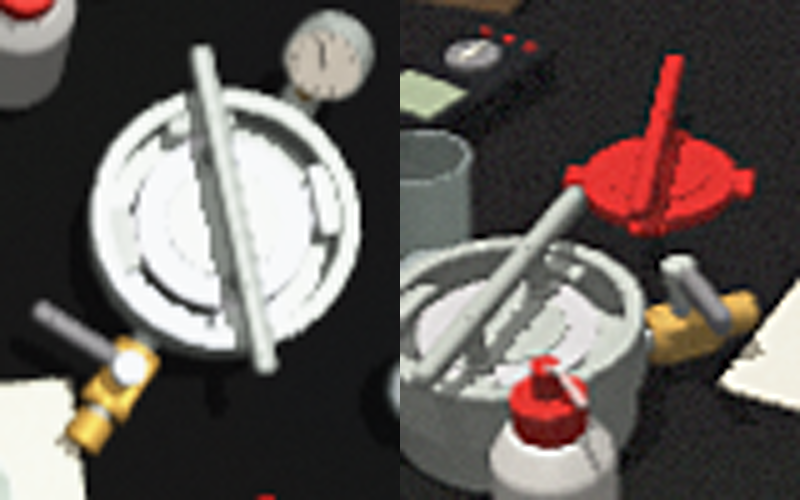

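The lever is square to the pipe, with its stem at (130,367) and tip at (40,310). The bar still lies home from (203,50) to (264,368), and the bystanders in view are unmoved. I hand in.

```bash
python3 -c "
from rig import *
print(sign_off())"
```

```text
the job is handed in; nothing more can be done
None
```

I set the lid on the seal, turned it clockwise to its stops, shut the vent lever against its stop, released both and handed the job in at about 22 s; the sign-off gave no verdict, and I judged the seal's compression from the stop and the bar's angle, not by measuring it.

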